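# Load the candle order and print as many price tags

## Robot

A 6-joint arm with a two-finger parallel gripper is mounted at the origin on a cart in front of the work surface, level with it; the furniture and walls round the work are solid. World frame = base frame: x ahead of the robot, y to its left, z up, the work surface at z = 0. Lengths are in mm, angles in rad, forces in N, time in s.
With the tool pointing down it reaches from about 275 to 750 mm from the base axis. Payload 10.2 kg.
Tool frame: the origin (TCP) lies midway between the tips of the shut fingers; the grasp point (between the pads) lies 19 mm behind it; x points along the fingers, y is the direction in which the jaws open and shut, and the axes are right-handed (so a half turn about x gives the same grasp; the last joint's range is limited). The gripper opens to 85 mm and grips with 20 to 120 N. Pads are 22 mm wide; open, the fingers measure 114 mm over their backs; the gripper's body (76 mm by 85 mm) begins 54 mm behind the grasp point. The pads swing forward as they close: fully open they stand 13 mm farther back than shut.
Start: joints at [0.899, 0.313, 1.498, -0, 1.331, -0.223], TCP at [227.802, 473.009, 231.294] pointing down, gripper open.
Joint ranges: [-2.94, 2.94], [-0.97, 2.17], [0.19, 2.56], [-1.23, 4.37], [0.02, 3.11], [-2.88, 2.88]. Speed limits (rad/s): [2.39, 2.39, 3.01, 3.14, 3.14, 3.14].

## Interface

Orientations are given as a unit quaternion [w, x, y, z].
In Python, from rig import ctrl gives the robot as it stands.
- The arm moves only by the tool arm_command, never from a script. Its argument "plan" is a list of rows, each a list of 5 numbers: the shift along the tool's x, y, z in m, then the turn about the tool's x in rad, then the opening, from 0 (shut) to 1 (fully open). A call has 1 to 12 rows; each row shifts and turns the commanded pose from where the row before left it, along the tool's axes as they then stand; what a row does not reach is not made up. A row lasts 1/8 s, in which the tool goes at most 62.5 mm and 10.7 degrees, less where a joint would pass 70% of its speed; a pose out of reach is approached as far as the arm can. A call with a gripper value outside its range is refused whole. The fingers move at their own pace and stop on an object; "squeeze" is the grip in N (left out, the last holds). Time passes only in rows, so rows that do not move let the fingers close. It gives the time, the measured TCP pose, the force and the opening at its end, in the units of the state.
- ctrl.sense(): the state, without advancing time (a new reading comes with each control period).
- ctrl.capture(name): name is "side" or "top" or "wrist"; returns a dict with "color" (400x640x3 uint8, red, green, blue), "fx", "fy", "cx", "cy" (pixels), "k1" (the pictures are not rectified: a ray, as slopes to the right and down, at radius r is drawn at 1 + k1 r^2 times it, then the intrinsics apply), "xyz" and "orientation" of the camera in the world; the wrist camera has in their place "hand_eye" (4x4, takes a point from camera to tool coordinates, whose origin is the TCP and whose axes are the tool frame's). Camera axes: x right, y up, looking along -z (the intrinsics and any distortion apply to the point x, -y, -z); pixel columns grow to the right and rows downward; lengths in mm; the calibration is good to about 2 mm. A picture is of the moment at which its call begins: read the wrist's pose just before it. There is no depth.
- ctrl.finish_job(): hands the job in, once; it reports no verdict.
Trained networks look in the newest picture that a camera, given by its name, has taken for a name from the list of things; names that differ only in an ending like _2 or _b are one class to them, and where a whole thing is asked for, a point or a joint stands for the part that bears it (a point fixed in the world has none). Each returns a list of dicts, best first, with "score" (0 to 1); they miss things now and then, are a little off and sometimes report something else, mostly with a low value. They report only what shows in the picture. A call takes as long as a camera call. They do not tell look-alikes from the thing itself.
- ctrl.spot_in(camera, query): "uv" ([column, row] in pixels, amid what is visible of it).
- ctrl.regions_of(camera, query): "mask" (400x640 bool, what is visible of it) and "uv" ([column, row] in pixels, amid what is visible of it).
- ctrl.place_of(camera, query): "uv" ([column, row] in pixels: a listed point, or the origin of a listed thing).
The state is a dict: "time_s": time; "joints": joint angles; "dq": joint speeds; "tau": joint torques, N m; "eef_pos": TCP position; "ee_rot": TCP orientation; "force": force on the tool from outside, world axes, zero at the start; "wrist_torque": the same for the moment, N m; "grip_width": opening from 0.0 (shut) to 1.0 (fully open).
Only numpy, scipy, OpenCV 4.12 (cv2) and the standard library are available. Lean on these libraries where they do the work, as an engineer would, in place of code of your own. Each camera call takes 0.05 s, during which the arm holds its last target.

## Task

First stand all the boxed candles that are out on the front part of the counter (three to five of them, not the ones on display in the far left corner) upright in the long wooden tray, leaving the soap boxes where they are. Then turn the tag printer's dial to the mark with as many dots as there are candles in the tray and hold the print key fully down for about two seconds; never press the key with the dial at any other setting. Last, turn the dial back to its rest bar.

Things in the scene. Friction and masses are not known exactly. Their poses are not given: they have to be found in the camera images.
- candle_0: painted pillar candle in a clear square box, one of five alike but for the painted flowers, 53 x 53 x 64 mm, about 150 g; may be absent (None from the start). Origin: centre of the underside; z up; x and y square to the box sides, which are plain and may be gripped on either pair
- candle_1: painted pillar candle in a clear square box, one of five alike but for the painted flowers, 53 x 53 x 64 mm, about 150 g; may be absent (None from the start). Origin: centre of the underside; z up; x and y square to the box sides, which are plain and may be gripped on either pair
- candle_2: painted pillar candle in a clear square box, one of five alike but for the painted flowers, 53 x 53 x 64 mm, about 150 g; may be absent (None from the start). Origin: centre of the underside; z up; x and y square to the box sides, which are plain and may be gripped on either pair
- candle_3: painted pillar candle in a clear square box, one of five alike but for the painted flowers, 53 x 53 x 64 mm, about 150 g; may be absent (None from the start). Origin: centre of the underside; z up; x and y square to the box sides, which are plain and may be gripped on either pair
- candle_4: painted pillar candle in a clear square box, one of five alike but for the painted flowers, 53 x 53 x 64 mm, about 150 g; may be absent (None from the start). Origin: centre of the underside; z up; x and y square to the box sides, which are plain and may be gripped on either pair
- soap_0: upright flat soap box, 39 (x) x 63 (y) x about 90 mm high, not part of the order. Origin: about the centre of the underside, z up
- soap_1: upright flat soap box, 39 (x) x 63 (y) x about 90 mm high, not part of the order. Origin: about the centre of the underside, z up
- tray: fixed long shallow wooden tray, 82 (its x) x 324 (its y) mm outside, walls 6 mm thick and 20 mm high, inside 70 x 312 mm, inner floor 6 mm above the origin; takes five candle boxes in one row along its y with about 9 mm between them (centres 62 mm apart). Origin: centre of the underside, on the counter; z up. Small wire loops at its ends; a wire basket about 50 mm high stands some 7 cm behind its middle
- printer: fixed grey tag printer on the counter, 180 (x) x 140 (y) mm, top face at 60 mm. Origin: centre of the underside; x points away from the robot at zero yaw, y to the left, z up. The dial's axis is at x = +25 mm, the print key's at x = -60 mm, both at y = 0. Six white marks lie round the dial on the top face: the rest mark (one plain bar) in the +y direction from the dial, then clockwise seen from above, 0.5 rad apart, groups of one, two, three, four and five dots
- dial (a joint): angle of the dial in rad, growing clockwise seen from above: 0 = pointer on the rest bar (also an end stop), 0.5 = one dot, 1.0 = two dots, 1.5 = three, 2.0 = four, 2.5 = five; end stop at 2.8. Turns against light friction (0.04 N m) and stays where it is left
- dial_grip (a point): point on the dial's axis at the height to grip, 86.5 mm over the counter. The dial is a disc of 68 mm diameter and 8 mm height with a bar grip across it, 13 mm thick, 56 mm long, its top 98.5 mm over the counter and 30 mm above the disc; grip the bar across its thickness. This frame turns with the dial: its y axis runs along the bar towards the pointer (white line), its x axis across the bar, z up
- print_key (a joint): travel of the print key in m: 0 = up, 0.006 = fully down; a spring pushes it back; fully down takes 5 N
- print_key_top (a point): centre of the top face of the print key, a white round push button of 32 mm diameter on the near half of the printer's top; moves straight down when pressed
There are look-alikes about, which are no part of the job. What is shaped like the candle_2 but black is not meant.

How it is judged:
By the outcome, as a careful person would: the job done as asked, in the order asked, and still so for the second after the job is handed in, with the robot touching nothing.
Of candle_0, candle_1, candle_2, candle_3, candle_4 only 3 to 5 are there at a start; the rules pass over those that are not, and their reading is None.
At some moment in a run one of candle_0, candle_1, candle_2, candle_3, candle_4 may be knocked a few centimetres aside while the robot is not near it.
Once in a run the grip may slacken for a moment while it holds something.
It also fails if it takes over 210 s, if anything falls off the work surface, if the arm or the gripper's body presses on something with over 40 N, if the wrist force passes 120 N, or if a joint passes its speed limit or range.

## Working session

There is one attempt and no reset: what is moved stays moved. The work goes in short steps, Python scripts to look and compute and a tool call to move; the robot and the scene stay as the last step left them, time stands still between calls to the robot, and variables do not carry over. Pictures are saved under pics/ and viewed, and the job is handed in when it is done.

Besides the shell and the picture viewer there is one more tool, called by a JSON object that holds its "method" and its "body". arm_command: Moves the arm, as the interface text tells. Its arguments: {"type":"object","properties":{"plan":{"type":"array"},"squeeze":{"type":"number"}},"required":["plan"]}

```bash
ls; mkdir -p pics; python3 - <<'E'
from rig import ctrl
import cv2
s=ctrl.sense(); print(s)
for n in ["side","top","wrist"]:
    c=ctrl.capture(n); cv2.imwrite(f"pics/{n}0.png",c["color"][:,:,::-1]); print({k:v for k,v in c.items() if k!="color"})
E
```

```text
pics
{'time_s': 0.0, 'joints': array([ 8.98609364e-01,  3.13414850e-01,  1.49846162e+00,  6.31871410e-06,
        1.33099734e+00, -2.23368365e-01]), 'dq': array([-0.00029043, -0.00175652,  0.0003029 , -0.0026085 ,  0.00091637,
       -0.00078654]), 'tau': array([ 6.40170420e-04, -4.12262571e+01, -2.59749752e+01, -1.27526141e-04,
        4.01807134e-03,  3.67183088e-05]), 'eef_pos': array([227.62278125, 472.79315808, 230.74382783]), 'ee_rot': array([ 0.68917826,  0.15694596,  0.6895744 , -0.15776068]), 'force': array([ 0.2668279 ,  0.61056386, -0.41360144]), 'wrist_torque': array([-0.00286744,  0.02182916, -0.02099686]), 'grip_width': 1.001143925697931}
{'fx': 495.5601596817669, 'fy': 495.5601596817669, 'cx': 315.9336900443209, 'cy': 202.7782783419677, 'k1': -0.08821333617962432, 'xyz': array([ 350.69999388, 1356.31629574,  907.96887547]), 'orientation': array([-0.06216072, -0.02581435,  0.48639222,  0.87114423])}
{'fx': 367.75788830930964, 'fy': 367.75788830930964, 'cx': 321.5277354213346, 'cy': 197.53700783389795, 'k1': 0.020062514922216897, 'xyz': array([ 375.3560852 ,   44.02354672, 1255.53492404]), 'orientation': array([ 0.71437005,  0.04472597, -0.05813107, -0.69591364])}
{'fx': 356.1429216130003, 'fy': 356.1429216130003, 'cx': 319.1782497677279, 'cy': 195.09242352213997, 'k1': -0.04606385478034077, 'hand_eye': array([[-4.60870405e-04,  2.72020304e-01, -9.62291402e-01,
        -1.42192380e+02],
       [ 9.99999894e-01,  1.28099884e-04, -4.42718896e-04,
         1.93682521e-01],
       [ 2.84088776e-06, -9.62291503e-01, -2.72020334e-01,
        -6.79360398e+01],
       [ 0.00000000e+00,  0.00000000e+00,  0.00000000e+00,
         1.00000000e+00]])}
```

View pics/top0.png

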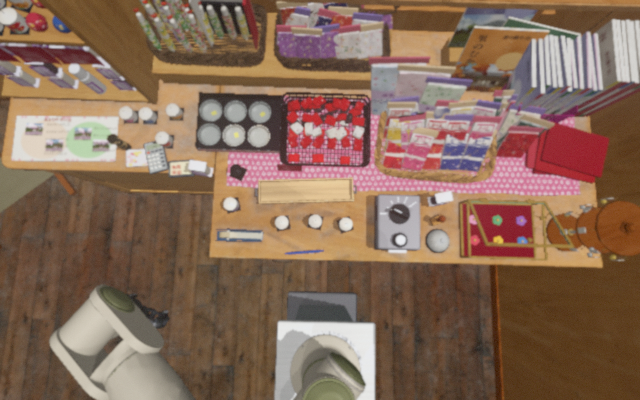

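View pics/side0.png

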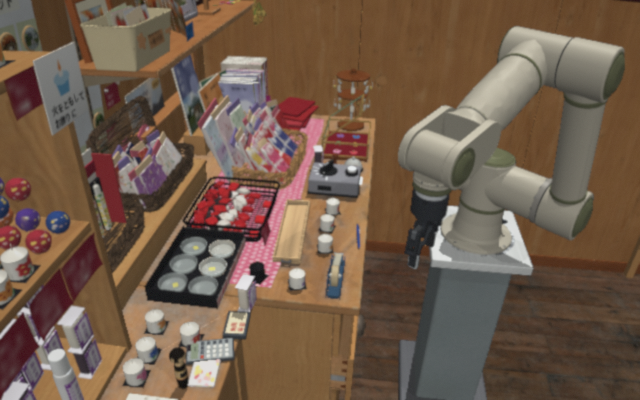

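View pics/wrist0.png

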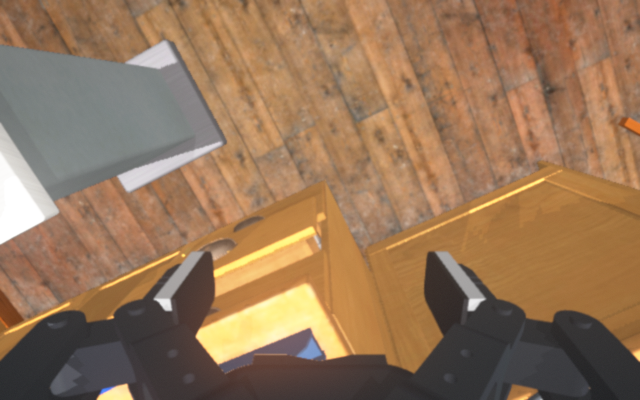

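```bash
cat > h.py <<'E'
import numpy as np, cv2
from rig import ctrl
from scipy.spatial.transform import Rotation as R
def q2R(q): return R.from_quat([q[1],q[2],q[3],q[0]]).as_matrix()
def campose(c,s=None):
    if "xyz" in c: return q2R(c["orientation"]),np.array(c["xyz"])
    T=np.array(c["hand_eye"]); A=q2R(s["ee_rot"]); return A@T[:3,:3], A@T[:3,3]+s["eef_pos"]
def ray(c,uv,s=None):
    Rm,p=campose(c,s); d=np.array([(uv[0]-c["cx"])/c["fx"],(uv[1]-c["cy"])/c["fy"]])
    x=d.copy()
    for _ in range(30): x=d/(1+c["k1"]*(x@x))
    return p,Rm@np.array([x[0],-x[1],-1.])
def at_z(c,uv,z,s=None):
    p,d=ray(c,uv,s); return p+d*(z-p[2])/d[2]
def proj(c,P,s=None):
    Rm,p=campose(c,s); q=Rm.T@(np.array(P,float)-p); x=np.array([q[0]/-q[2],-q[1]/-q[2]]); x=x*(1+c["k1"]*(x@x))
    return x*[c["fx"],c["fy"]]+[c["cx"],c["cy"]]
def cap(n):
    s=ctrl.sense(); c=ctrl.capture(n); return c,s
def save(c,name,crop=None,k=1):
    im=c["color"][:,:,::-1]
    if crop: a,b,x,y=crop; im=im[b:y,a:x]
    if k!=1: im=cv2.resize(im,None,fx=k,fy=k,interpolation=cv2.INTER_CUBIC)
    cv2.imwrite(f"pics/{name}.png",im)
E
python3 - <<'E'
from h import *
np.set_printoptions(precision=1,suppress=True)
c,s=cap("top"); save(c,"top1",(190,150,470,270),2.8)
for q in ["candle_0","soap_0","tray","printer","print_key_top","dial_grip"]:
    for r in ctrl.place_of("top",q):
        z={"print_key_top":66,"dial_grip":86}.get(q,0)
        print(q,r["score"],np.array(r["uv"]),at_z(c,r["uv"],z))
c,s=cap("side"); save(c,"side1",(220,130,380,310),3.3)
for q in ["candle_0","soap_0","tray","printer","print_key_top","dial_grip"]:
    for r in ctrl.place_of("side",q):
        z={"print_key_top":66,"dial_grip":86}.get(q,0)
        print(q,r["score"],np.array(r["uv"]),at_z(c,r["uv"],z))
E
```

```text
candle_0 0.78 [282.3 221.5] [473.5 154.1   0. ]
candle_0 0.63 [345.  226.3] [462.7 -60.2   0. ]
candle_0 0.61 [313.9 221.7] [475.6  46.4   0. ]
candle_0 0.55 [232.9 204.6] [527.  324.9   0. ]
candle_0 0.53 [237.5 169.9] [648.6 316.2   0. ]
soap_0 0.69 [207.4 169.8] [645.8 419.6   0. ]
soap_0 0.64 [435.2 201.2] [ 557.9 -371.3    0. ]
tray 0.72 [308.2 192. ] [577.8  69.    0. ]
printer 0.63 [396.7 219.9] [ 489.4 -237.4    0. ]
dial_grip 0.61 [401.6 213.4] [ 502.9 -234.    86. ]
candle_0 0.73 [256.1 278.3] [644.5 322.4   0. ]
candle_0 0.7 [332.7 212. ] [468.8 -52.4   0. ]
candle_0 0.69 [297.8 284.8] [524.9 331.4   0. ]
candle_0 0.66 [323.7 247.5] [474.9 150.7  -0. ]
candle_0 0.54 [326.8 228.6] [477.2  48.8   0. ]
soap_0 0.64 [247.9 303.9] [641.8 426.2   0. ]
soap_0 0.54 [311.2 169.6] [ 584.1 -344.1    0. ]
tray 0.88 [294.9 231.9] [575.5  83.   -0. ]
printer 0.63 [335.  185.5] [ 479.4 -234.1    0. ]
print_key_top 0.48 [351.9 168.9] [ 421.4 -250.1   66. ]
dial_grip 0.64 [329.7 160.9] [ 504.8 -261.4   86. ]
```

```bash
ls -la pics
```

```text
total 1940
drwxr-xr-x 2 agent agent   4096 Dec  6 14:19 .
drwxr-xr-x 3 agent agent   4096 Dec  6 14:19 ..
-rw-r--r-- 1 agent agent 411120 Dec  6 14:18 side0.png
-rw-r--r-- 1 agent agent 402162 Dec  6 14:19 side1.png
-rw-r--r-- 1 agent agent 451430 Dec  6 14:18 top0.png
-rw-r--r-- 1 agent agent 336129 Dec  6 14:19 top1.png
-rw-r--r-- 1 agent agent 361104 Dec  6 14:18 wrist0.png
```

View pics/top1.png

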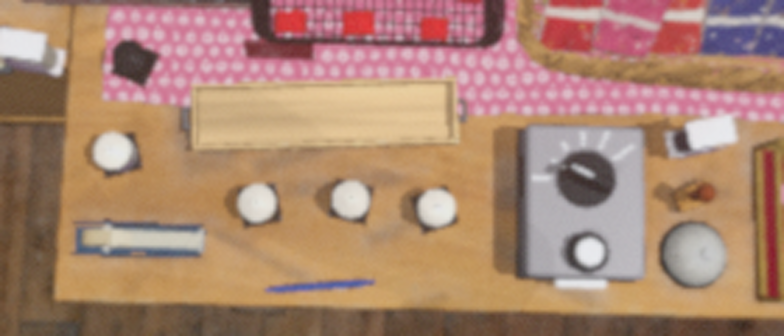

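View pics/side1.png

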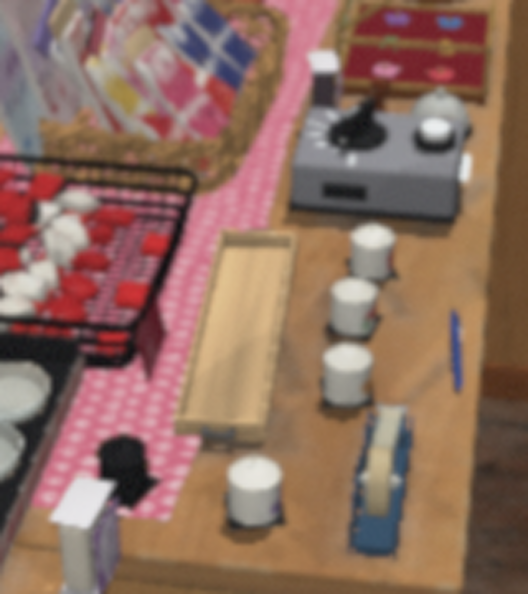

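```bash
cat >> h.py <<'E'
def plan(target,yaw=None,s=None):
    """target world TCP mm; yaw = direction angle of tool y in world; prints shift in tool axes (m) and turn"""
    s=s or ctrl.sense(); A=q2R(s["ee_rot"]); d=A.T@(np.array(target)-s["eef_pos"])/1000
    out=[*d.round(4)]
    cy=np.arctan2(A[1,1],A[0,1])
    if yaw is not None:
        e=(yaw-cy+np.pi/2)%np.pi-np.pi/2
        out.append(round(float(-e),3))   # tool x points down -> turn about x is opposite
    return out,cy
E
python3 - <<'E'
from h import *
s=ctrl.sense(); print(q2R(s["ee_rot"]).round(3), s["joints"].round(2)); print(plan([450,130,350],1.57))
E
```

```text
[[ 0.     0.434  0.901]
 [ 0.     0.901 -0.434]
 [-1.     0.    -0.   ]] [ 0.9   0.31  1.5   0.    1.33 -0.22]
([np.float64(-0.1187), np.float64(-0.2126), np.float64(0.349), -0.448], np.float64(1.121971896806774))
```

{"method": "arm_command", "body": {"plan": [[-0.015, -0.0226, 0.0322, 0, 1], [-0.015, -0.0226, 0.0322, 0, 1], [-0.01, -0.0226, 0.0322, 0, 1], [-0.01, -0.0226, 0.0322, 0, 1], [-0.01, -0.0226, 0.0322, 0, 1], [-0.01, -0.0226, 0.0322, 0, 1], [-0.01, -0.0226, 0.0322, 0, 1], [-0.01, -0.0226, 0.0322, 0, 1], [-0.01, -0.0226, 0.0322, 0, 1], [-0.01, -0.0226, 0.0322, -0.15, 1], [0, 0, 0, -0.15, 1], [0, 0, 0, -0.15, 1]]}}

```text
time_s: 2.35
eef_pos: [420.1, 129.2, 341.4]
ee_rot: [0.707, -0.002, 0.707, 0.002]
force: [0.1, -0.1, -0.1]
grip_width: 1.002
```

```bash
python3 - <<'E'
from h import *
c,s=cap("wrist"); save(c,"w1"); np.save("pics/../w1.npy",[c,s],allow_pickle=True); print(s["time_s"],s["eef_pos"],plan(s["eef_pos"],1.57)[1],s["joints"].round(2))
E
```

```text
2.35 [420.05500474 129.21509566 341.36022427] 1.582119676135292 [ 0.03  0.06  1.52  0.    1.56 -1.55]
```

View pics/w1.png

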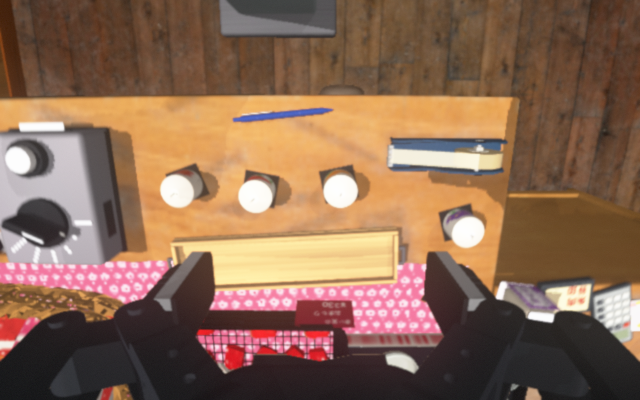

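```bash
python3 - <<'E'
from h import *
c,s=np.load("w1.npy",allow_pickle=True)
im=c["color"][:,:,::-1]
cr=[(150,155,220,225),(228,160,298,230),(308,150,378,220),(430,195,500,265)]
t=[cv2.resize(im[b:d,a:e],(390,290) if 0 else (390,390),interpolation=cv2.INTER_CUBIC) for a,b,e,d in cr]
cv2.imwrite("pics/w1c.png",cv2.resize(np.vstack([np.hstack(t[:2]),np.hstack(t[2:])]),(600,600)))
save(c,"w1t",(160,220,420,300),3)
E
```

```text
(no output)
```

View pics/w1c.png

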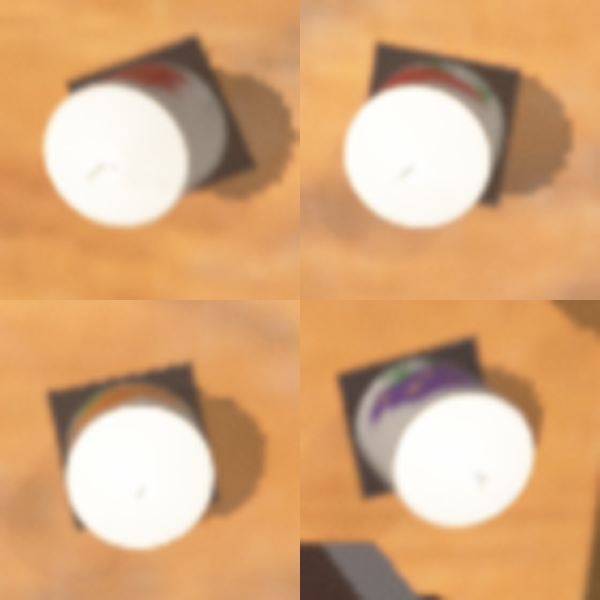

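View pics/w1t.png

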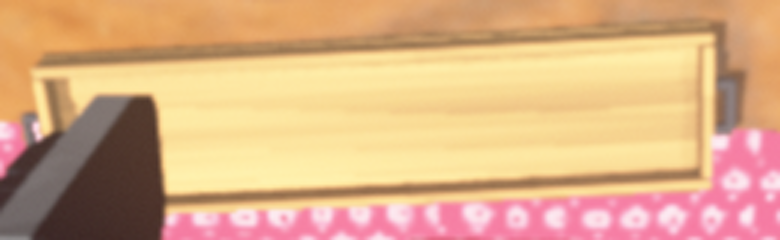

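```bash
cat > fit.py <<'E'
from h import *
from scipy.optimize import least_squares
def fit(c,s,uv,model,z):
    # uv list & model xy local list, fit x,y,yaw at height z, by projecting
    W=np.array([at_z(c,p,z,s)[:2] for p in uv]); M=np.array(model,float)
    m0,w0=M.mean(0),W.mean(0); H=(M-m0).T@(W-w0); th=np.arctan2(H[0,1]-H[1,0],H[0,0]+H[1,1])
    Rr=np.array([[np.cos(th),-np.sin(th)],[np.sin(th),np.cos(th)]]); t=w0-Rr@m0
    return t,th,np.abs(W-(M@Rr.T+t)).max()
E
python3 - <<'E'
from fit import *
np.set_printoptions(precision=1,suppress=True)
c,s=np.load("w1.npy",allow_pickle=True)
k=300/70
# image right=+y... image: TL->right is +y world, up is -x
h=26.5; TL=(-h,-h);TR=(-h,h);BR=(h,h);BL=(h,-h)
D={"A":((150,155),[(67,82),(197,37),(257,165)],[TL,TR,BR]),
"B":((228,160),[(77,42),(220,70),(197,207)],[TL,TR,BR]),
"C":((308,150),[(50,93),(190,65),(218,200),(78,230)],[TL,TR,BR,BL]),
"D":((430,195),[(38,75),(175,38),(65,197)],[TL,TR,BL])}
for n,(o,p,m) in D.items():
    uv=[(o[0]+a/k,o[1]+b/k) for a,b in p]
    t,th,e=fit(c,s,uv,m,0); print(n,t,th,e)
uv=[(160+a/3,220+b/3) for a,b in [(35,68),(716,33),(712,186)]]
print("tray",fit(c,s,uv,[(-41,-162),(-41,162),(41,162)],20))
E
```

```text
A [475.1 -56.1] 0.3492363668904101 4.295854374952626
B [481.6  45.1] -0.19400104364851883 3.8774167061296794
C [473.4 157.5] 0.21651922859250167 4.038185510851264
D [530.4 332.4] 0.28981870465883003 5.0454047097674675
tray (array([585.,  82.]), np.float64(0.06223389909761808), np.float64(2.6208112196346036))
```

```bash
python3 - <<'E'
from fit import *
np.set_printoptions(precision=1,suppress=True)
c,s=np.load("w1.npy",allow_pickle=True)
k=300/70
D={"A":((150,155),[(67,82),(197,37),(257,165)],0,2),
"B":((228,160),[(77,42),(220,70),(197,207)],0,2),
"C":((308,150),[(50,93),(190,65),(218,200),(78,230)],0,2),
"D":((430,195),[(38,75),(175,38),(65,197)],1,2)}
for n,(o,p,i,j) in D.items():
    W=np.array([at_z(c,(o[0]+a/k,o[1]+b/k),0,s)[:2] for a,b in p])
    print(n,"mid",(W[i]+W[j])/2,"sides",[np.linalg.norm(W[q]-W[q+1]) for q in range(2)], "yaw",[np.arctan2(*(W[q+1]-W[q])[::-1]) for q in range(2)])
W=np.array([at_z(c,(160+a/3,220+b/3),20,s)[:2] for a,b in [(35,68),(716,33),(712,186)]])
print((W[0]+W[2])/2,[np.linalg.norm(W[q]-W[q+1]) for q in range(2)],[np.arctan2(*(W[q+1]-W[q])[::-1]) for q in range(2)])
cc,_=cap("top"); 
for t in [(475,-56),(482,45),(473,157),(530,332)]: print(proj(cc,[*t,0]),proj(cc,[*t,55]))
E
```

```text
A mid [473.4 -55.5] sides [np.float64(46.7734165260727), np.float64(45.82040883736142)] yaw [np.float64(1.8971401617135362), np.float64(0.3622950893934374)]
B mid [480.9  46.4] sides [np.float64(46.98314956774987), np.float64(47.588449624029145)] yaw [np.float64(1.3762735176899992), np.float64(-0.1871378325037451)]
C mid [473.1 157.7] sides [np.float64(45.983814775571595), np.float64(46.38287060436254)] yaw [np.float64(1.7774979468718768), np.float64(0.2306176434175844)]
D mid [529.6 331.2] sides [np.float64(46.98998514201352), np.float64(65.3661832578442)] yaw [np.float64(1.8551839662496148), np.float64(-0.49928294015234215)]
[584.5  82.3] [np.float64(320.80495169922926), np.float64(79.89697709963258)] [np.float64(1.63209286412264), np.float64(0.044798345150413255)]
[343.8 222.7] [345.2 221.4]
[314.4 219.9] [314.4 218.4]
[281.5 221.6] [280.  220.3]
[230.9 203.7] [227.1 201.5]
```

```bash
cat >> h.py <<'E'
def go(xy,yaw,s=None):
    """turn first, then horizontal shift in the new tool axes"""
    s=s or ctrl.sense(); A=q2R(s["ee_rot"]); cy=np.arctan2(A[1,1],A[0,1]); e=yaw-cy
    B=R.from_rotvec([0,0,e]).as_matrix()@A
    d=B.T@np.array([xy[0]-s["eef_pos"][0],xy[1]-s["eef_pos"][1],0])/1000
    print("turn",round(-e,4),"then y,z",d.round(4)[1:],"x-part",d[0].round(4),"z now",s["eef_pos"][2].round(1),"t",s["time_s"])
E
python3 -c "
from h import *
go((473.4,-55.5),.355)"
```

```text
turn 1.2178 then y,z [-0.0142  0.1921] x-part 0.0 z now 341.3 t 2.45
```

{"method": "arm_command", "body": {"plan": [[0.02, 0, 0, 0.174, 1], [0.02, 0, 0, 0.174, 1], [0.02, 0, 0, 0.174, 1], [0.02, 0, 0, 0.174, 1], [0.02, 0, 0, 0.174, 1], [0.02, 0, 0, 0.174, 1], [0.02, 0, 0, 0.174, 1], [0.014, -0.0028, 0.0384, 0, 1], [0.014, -0.0028, 0.0384, 0, 1], [0.014, -0.0028, 0.0384, 0, 1], [0.014, -0.0028, 0.0384, 0, 1], [0.014, -0.003, 0.0385, 0, 1]]}}

```text
time_s: 3.95
eef_pos: [473.5, -56.6, 131.0]
ee_rot: [0.58, 0.405, 0.579, -0.405]
force: [0.9, -0.1, -0.3]
grip_width: 1.002
```

```bash
cat > look.py <<'E'
import sys
from h import *
c,s=cap("wrist"); np.save(sys.argv[1]+".npy",np.array([c,s],dtype=object),allow_pickle=True)
save(c,sys.argv[1]); go((473.4,-55.5),.355,s)
E
python3 look.py w2
```

```text
turn -0.0045 then y,z [ 0.0003 -0.0011] x-part -0.0 z now 131.0 t 3.95
```

View pics/w2.png

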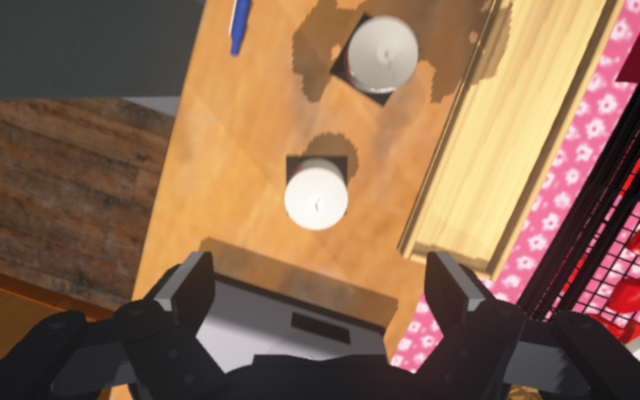

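```bash
python3 - <<'E'
from h import *
c,s=np.load("w2.npy",allow_pickle=True)
A=q2R(s["ee_rot"])
for uv in [(287,156),(347,156),(317,156),(317,194)]:
    print((A.T@(at_z(c,uv,0 if uv[1]<160 else 64,s)-s["eef_pos"])).round(1))
E
```

```text
[131.  -24.  -22.7]
[131.   22.5 -22.7]
[131.   -0.7 -22.7]
[ 67.   -0.5 -10. ]
```

{"method": "arm_command", "body": {"plan": [[0.04, 0, 0, 0, 1], [0.04, 0, 0, 0, 1], [0.03, 0, 0, 0, 1], [0, 0, 0, 0, 0], [0, 0, 0, 0, 0], [0, 0, 0, 0, 0], [0, 0, 0, 0, 0], [0, 0, 0, 0, 0]], "squeeze": 45}}

```text
time_s: 5.0
eef_pos: [473.9, -55.7, 22.6]
ee_rot: [0.581, 0.404, 0.579, -0.404]
force: [-1.1, 0.8, 8.1]
grip_width: 0.603
```

```bash
cat > slots.py <<'E'
import numpy as np
T=np.array([584.5,82.3]); Y=0.058
def slot(i): 
    return T+ i*62*np.array([-np.sin(Y),np.cos(Y)])
E
python3 - <<'E'
from h import *; from slots import *
print(ctrl.sense()["grip_width"],slot(-2)); go(slot(-2),Y)
E
```

```text
0.6034790314170454 [591.68796836 -41.49149046]
turn 0.2956 then y,z [ 0.1184 -0.0073] x-part 0.0002 z now 22.6 t 5.0
```

{"method": "arm_command", "body": {"plan": [[-0.015, 0, 0, 0, 0], [-0.03, 0, 0, 0, 0], [0, 0, 0, 0.148, 0], [0, 0, 0, 0.148, 0], [0, 0.03, -0.002, 0, 0], [0, 0.03, -0.002, 0, 0], [0, 0.03, -0.002, 0, 0], [0, 0.028, -0.001, 0, 0], [0, 0, 0, 0, 0]]}}

```text
time_s: 6.12
eef_pos: [591.6, -41.4, 67.0]
ee_rot: [0.515, 0.485, 0.514, -0.485]
force: [0.2, 0.3, -1.8]
grip_width: 0.604
```

```bash
python3 look.py w3
```

```text
turn -0.2965 then y,z [-0.1157 -0.0279] x-part -0.0002 z now 67.0 t 6.125
```

View pics/w3.png

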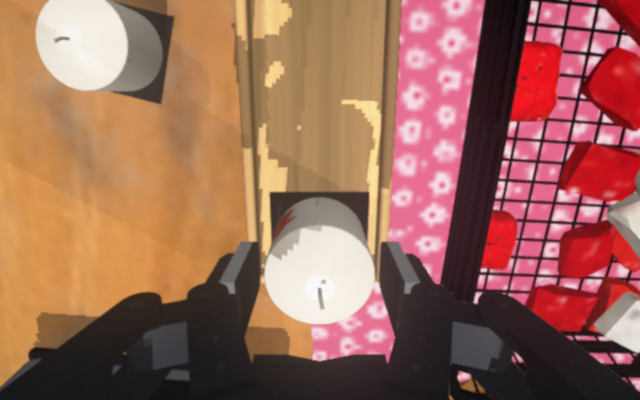

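```bash
python3 - <<'E'
from h import *
c,s=np.load("w3.npy",allow_pickle=True); save(c,"w3c",(220,0,420,200),3)
E
```

```text
(no output)
```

View pics/w3c.png

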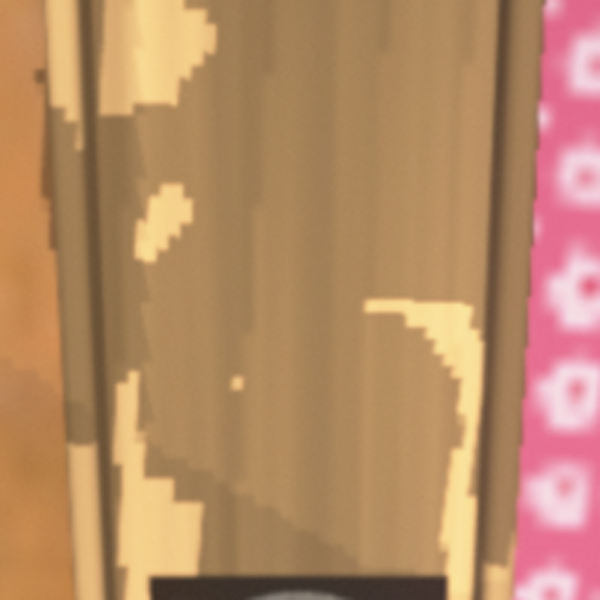

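```bash
python3 - <<'E'
from h import *
c,s=np.load("w3.npy",allow_pickle=True); A=q2R(s["ee_rot"])
L=[];
for v,l,r in [(30,48,542),(300,58,530),(550,76,515)]:
    P=[at_z(c,(220+u/3,v/3),20,s) for u in (l,r)]
    t=[(A.T@(p-s["eef_pos"])).round(1) for p in P]; print(t,"width",np.linalg.norm(P[0]-P[1]).round(1),"midworld",((P[0]+P[1])/2).round(1)); L.append((P[0]+P[1])/2)
d=L[0]-L[2]; print(np.arctan2(-d[0],d[1]))
for uv in [(240/1,0)]: pass
# held candle bottom edge
import cv2
for z in (44,46): print([(A.T@(at_z(c,uv,z,s)-s["eef_pos"])).round(1) for uv in [(220+152/3,578/3),(220+446/3,578/3)]])
E
```

```text
[array([  46.9,  -39.6, -109. ]), array([  47. ,   40.7, -109. ])] width 80.3 midworld [585.8  67.4  20. ]
[array([ 47. , -40.2, -66.2]), array([ 47.1,  41. , -66.2])] width 81.2 midworld [588.2  24.6  20. ]
[array([ 47. , -39.5, -21.9]), array([ 47.1,  40.7, -21.9])] width 80.2 midworld [591.  -19.6  20. ]
0.059006716730626116
[array([ 23. , -22.4, -23.2]), array([ 23.1,  24.8, -23.1])]
[array([ 21. , -22.1, -23.7]), array([ 21.1,  24.5, -23.7])]
```

{"method": "arm_command", "body": {"plan": [[0, -0.001, -0.008, 0, 0], [0.015, 0, 0, 0, 0], [0.015, 0, 0, 0, 0], [0.0078, 0, 0, 0, 0], [0, 0, 0, 0, 0], [0, 0, 0, 0, 0.85], [0, 0, 0, 0, 0.85], [0, 0, 0, 0, 0.85], [-0.03, 0, 0, 0, 0.85], [-0.04, 0, 0, 0, 0.85], [-0.05, 0, 0, 0, 1]]}}

```text
time_s: 7.55
eef_pos: [588.6, -33.6, 149.1]
ee_rot: [0.514, 0.485, 0.515, -0.486]
force: [0.2, -0.7, 0.0]
grip_width: 0.997
```

```bash
python3 - <<'E'
from h import *
c,s=cap("wrist"); save(c,"w4"); np.save("w4.npy",np.array([c,s],dtype=object),allow_pickle=True)
go((480.9,46.4),-.19,s)
E
```

```text
turn 0.2479 then y,z [-0.1209 -0.0582] x-part 0.0002 z now 149.1 t 7.55
```

View pics/w4.png

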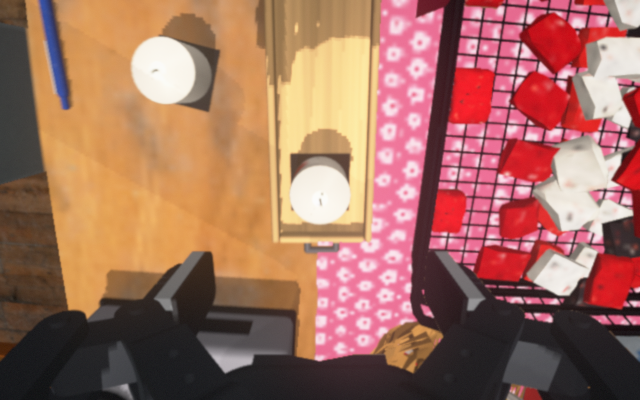

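{"method": "arm_command", "body": {"plan": [[0, 0, 0, 0.124, 1], [0, 0, 0, 0.124, 1], [0.005, -0.03, -0.0145, 0, 1], [0.005, -0.03, -0.0145, 0, 1], [0.005, -0.03, -0.0145, 0, 1], [0.005, -0.031, -0.0147, 0, 1], [0, 0, 0, 0, 1]]}}

```text
time_s: 8.48
eef_pos: [479.9, 47.4, 128.3]
ee_rot: [-0.45, -0.545, -0.451, 0.545]
force: [-0.1, 0.1, 0.1]
grip_width: 1.0
```

```bash
python3 look.py w5
```

```text
turn -0.5435 then y,z [-0.0419  0.0942] x-part 0.0 z now 128.3 t 8.475
```

View pics/w5.png

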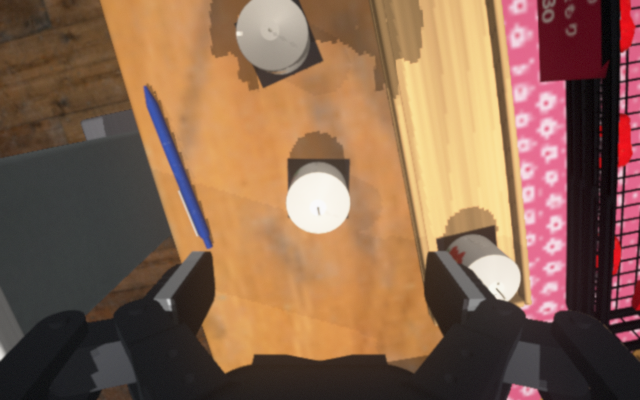

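```bash
cat > edge.py <<'E'
import sys
from h import *
f,u1,u2,v1=sys.argv[1],*map(float,sys.argv[2:5]); v2=float(sys.argv[5]) if len(sys.argv)>5 else v1
c,s=np.load(f+".npy",allow_pickle=True); A=q2R(s["ee_rot"])
p,q=[(A.T@(at_z(c,uv,0,s)-s["eef_pos"])) for uv in ((u1,v1),(u2,v2))]
m=(p+q)/2; th=np.arctan2(q[2]-p[2],q[1]-p[1])
print("centre tool y,z",(m[1]-23.3*np.sin(th)).round(1),(m[2]+23.3*np.cos(th)).round(1),"turn about x",th.round(3),"len",np.linalg.norm(q-p).round(1))
E
python3 edge.py w5 288 350 158.5 159
```

```text
centre tool y,z 0.7 1.8 turn about x 0.008 len 47.6
```

{"method": "arm_command", "body": {"plan": [[0.036, 0, 0.0015, 0, 1], [0.036, 0, 0, 0, 1], [0.034, 0, 0, 0, 1], [0, 0, 0, 0, 0], [0, 0, 0, 0, 0], [0, 0, 0, 0, 0], [0, 0, 0, 0, 0], [0, 0, 0, 0, 0], [-0.015, 0, 0, 0, 0], [-0.03, 0, 0, 0, 0]]}}

```text
time_s: 9.78
eef_pos: [480.3, 44.9, 68.2]
ee_rot: [-0.45, -0.545, -0.451, 0.546]
force: [1.1, 0.1, -1.9]
grip_width: 0.6
```

```bash
cat > slots.py <<'E'
import numpy as np
T=np.array([584.5,82.3]); Y=0.059
def slot(i): 
    return T+ (i*62+8)*np.array([-np.sin(Y),np.cos(Y)])
E
python3 - <<'E'
from h import *; from slots import *
print(ctrl.sense()["grip_width"],slot(-1),slot(-2)); go(slot(-1),Y)
E
```

```text
0.6000628473720113 [587.68415191  28.39395974] [591.34003003 -33.49816056]
turn -0.249 then y,z [0.1062 0.0229] x-part -0.0002 z now 68.2 t 9.775
```

{"method": "arm_command", "body": {"plan": [[0, 0, 0, -0.125, 0], [0, 0, 0, -0.124, 0], [0, 0.028, 0.006, 0, 0], [0, 0.028, 0.006, 0, 0], [0, 0.028, 0.006, 0, 0], [0, 0.0225, 0.005, 0, 0], [0, 0, 0, 0, 0]]}}

```text
time_s: 10.65
eef_pos: [589.3, 28.0, 68.1]
ee_rot: [0.515, 0.485, 0.514, -0.485]
force: [-0.8, 0.3, -1.9]
grip_width: 0.603
```

```bash
python3 look.py w6;python3 - <<'E'
from h import *; from slots import *
go(slot(-1),Y)
E
```

```text
turn -0.2962 then y,z [-0.1377  0.038 ] x-part -0.0001 z now 68.1 t 10.65
turn 0.0 then y,z [-0.0006 -0.0002] x-part 0.0 z now 67.8 t 10.7
```

View pics/w6.png

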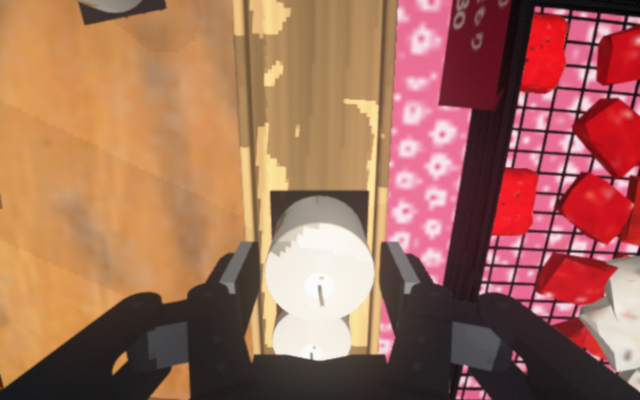

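{"method": "arm_command", "body": {"plan": [[0.015, -0.0005, 0, 0, 0], [0.015, 0, 0, 0, 0], [0.0085, 0, 0, 0, 0], [0, 0, 0, 0, 0], [0, 0, 0, 0, 0.85], [0, 0, 0, 0, 0.85], [0, 0, 0, 0, 0.85], [-0.03, 0, 0, 0, 0.85], [-0.04, 0, 0, 0, 0.85], [-0.05, 0, 0, 0, 1]]}}

```text
time_s: 11.95
eef_pos: [587.6, 28.2, 149.5]
ee_rot: [0.514, 0.485, 0.515, -0.485]
force: [0.6, 0.9, -0.0]
grip_width: 0.999
```

```bash
python3 look.py w7;python3 - <<'E'
from h import *
go((473.1,157.7),.225)
E
```

```text
turn -0.2961 then y,z [-0.1362  0.0388] x-part 0.0002 z now 149.5 t 11.95
turn -0.1658 then y,z [-0.0855 -0.1527] x-part -0.0012 z now 157.2 t 12.0
```

View pics/w7.png

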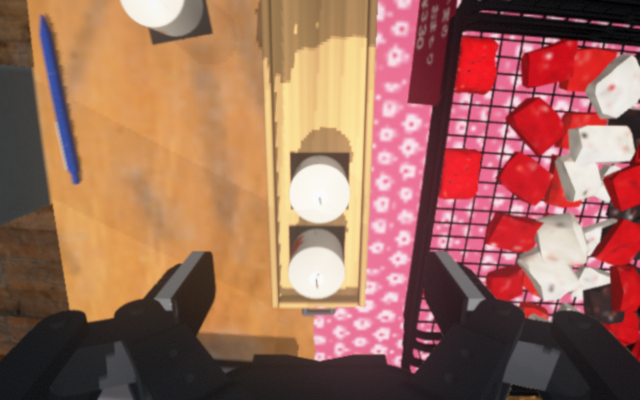

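{"method": "arm_command", "body": {"plan": [[0, 0, 0, -0.166, 1], [0.005, -0.02, -0.036, 0, 1], [0.005, -0.022, -0.039, 0, 1], [0.008, -0.022, -0.039, 0, 1], [0.01, -0.0215, -0.0387, 0, 1], [0, 0, 0, 0, 1]]}}

```text
time_s: 12.75
eef_pos: [468.8, 159.6, 120.4]
ee_rot: [0.553, 0.439, 0.554, -0.44]
force: [0.7, 0.0, -0.4]
grip_width: 0.999
```

```bash
python3 look.py w8
```

```text
turn -0.127 then y,z [-0.0704  0.2033] x-part 0.0 z now 120.4 t 12.75
```

View pics/w8.png

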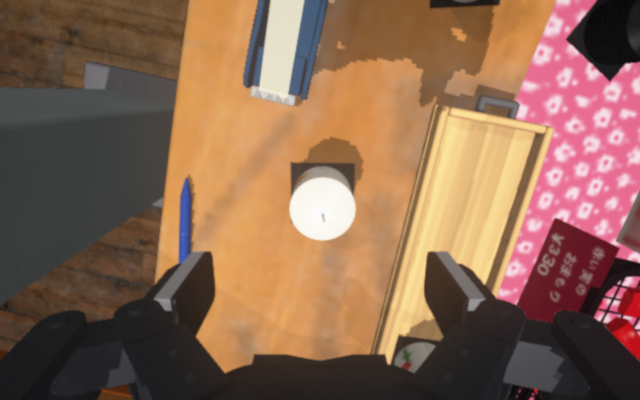

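```bash
python3 edge.py w8 291 354 162.5 163; python3 - <<'E'
from h import *
c,s=np.load("w8.npy",allow_pickle=True)
for uv in [(437,105),(552,128)]: print(at_z(c,uv,20,s))
E
```

```text
centre tool y,z 3.3 3.8 turn about x 0.008 len 47.1
[531.82482042 238.17428901  20.        ]
[614.34038856 242.49650905  20.        ]
```

{"method": "arm_command", "body": {"plan": [[0.034, 0.003, 0.004, 0, 1], [0.034, 0, 0, 0, 1], [0.03, 0, 0, 0, 1], [0, 0, 0, 0, 0], [0, 0, 0, 0, 0], [0, 0, 0, 0, 0], [0, 0, 0, 0, 0], [0, 0, 0, 0, 0], [-0.015, 0, 0, 0, 0], [-0.03, 0, 0, 0, 0]]}}

```text
time_s: 14.05
eef_pos: [473.8, 154.7, 68.6]
ee_rot: [0.552, 0.44, 0.554, -0.441]
force: [0.7, -0.5, -1.0]
grip_width: 0.601
```

```bash
python3 - <<'E'
from h import *; from slots import *
go(slot(0),Y)
E
```

```text
turn 0.166 then y,z [0.1062 0.0708] x-part -0.0002 z now 68.6 t 14.05
```

{"method": "arm_command", "body": {"plan": [[0, 0, 0, 0.166, 0], [0, 0.026, 0.017, 0, 0], [0, 0.026, 0.018, 0, 0], [0, 0.026, 0.018, 0, 0], [0, 0.026, 0.0175, 0, 0], [0, 0.002, 0, 0, 0], [0, 0, 0, 0, 0]]}}

```text
time_s: 14.92
eef_pos: [583.9, 91.0, 68.3]
ee_rot: [0.514, 0.485, 0.515, -0.485]
force: [0.1, 0.1, -1.5]
grip_width: 0.607
```

```bash
python3 look.py w9;python3 - <<'E'
from h import *; from slots import *
go(slot(0),Y)
E
```

```text
turn -0.2958 then y,z [-0.1546  0.0989] x-part 0.0001 z now 68.3 t 14.925
turn 0.0005 then y,z [0.0002 0.0008] x-part -0.0 z now 68.3 t 14.975
```

View pics/w9.png

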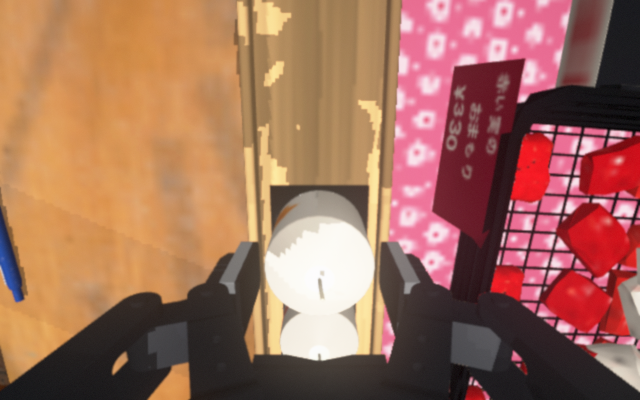

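{"method": "arm_command", "body": {"plan": [[0.015, 0, 0.002, 0, 0], [0.015, 0, 0, 0, 0], [0.0085, 0, 0, 0, 0], [0, 0, 0, 0, 0], [0, 0, 0, 0, 0.8], [0, 0, 0, 0, 0.8], [0, 0, 0, 0, 0.8], [-0.03, 0, 0, 0, 0.8], [-0.04, 0, 0, 0, 0.8], [-0.05, 0, 0, 0, 1]]}}

```text
time_s: 16.23
eef_pos: [584.1, 88.5, 150.0]
ee_rot: [0.514, 0.485, 0.515, -0.485]
force: [1.1, -1.0, 0.2]
grip_width: 0.981
```

```bash
python3 look.py w10;python3 - <<'E'
from h import *
go((529.6,331.2),.28)
E
```

```text
turn -0.2961 then y,z [-0.1539  0.0966] x-part 0.0003 z now 150.0 t 16.225
turn -0.2208 then y,z [ 0.0119 -0.2491] x-part -0.0001 z now 157.7 t 16.275
```

View pics/w10.png

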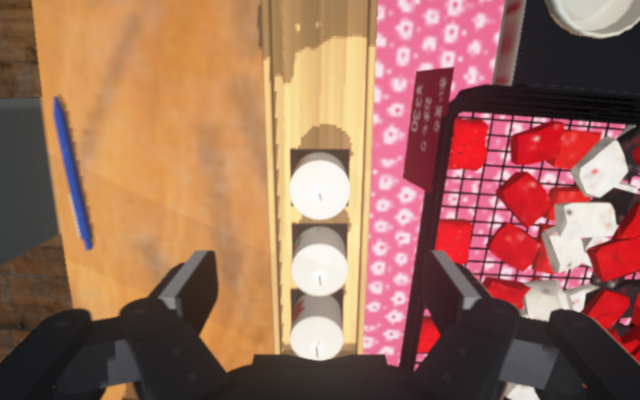

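{"method": "arm_command", "body": {"plan": [[0, 0, 0, -0.11, 1], [0, 0, 0, -0.11, 1], [0.004, 0.002, -0.04, 0, 1], [0.005, 0.002, -0.042, 0, 1], [0.005, 0.002, -0.042, 0, 1], [0.005, 0.002, -0.042, 0, 1], [0.005, 0.002, -0.042, 0, 1], [0.004, 0.002, -0.041, 0, 1], [0, 0, 0, 0, 1], [0, 0, 0, 0, 1]]}}

```text
time_s: 17.52
eef_pos: [527.7, 330.7, 121.3]
ee_rot: [0.565, 0.426, 0.565, -0.426]
force: [0.1, 0.0, -0.5]
grip_width: 1.003
```

```bash
python3 look.py w11
```

```text
turn -0.0761 then y,z [-0.1852  0.3433] x-part 0.0001 z now 121.3 t 17.525
```

View pics/w11.png

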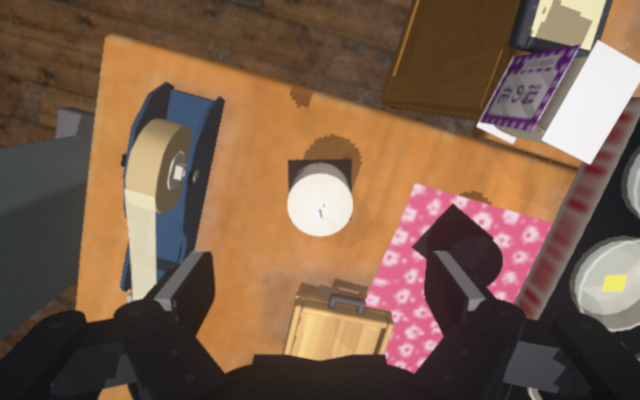

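```bash
python3 edge.py w11 288 352 160 160; python3 - <<'E'
from h import *
c,s=np.load("w11.npy",allow_pickle=True); A=q2R(s["ee_rot"])
for uv,z in [((195,250),0),((210,100),50),((414,245),0),((440,250),64)]: print((A.T@(at_z(c,uv,z,s)-s["eef_pos"])).round())
E
```

```text
centre tool y,z 1.6 2.0 turn about x 0.0 len 47.9
[ 121. -100.   52.]
[ 71. -63. -66.]
[121.  77.  48.]
[57. 75. 23.]
```

{"method": "arm_command", "body": {"plan": [[0.0, 0.0015, 0.002, 0, 0.8], [0.034, 0, 0, 0, 0.8], [0.034, 0, 0, 0, 0.8], [0.03, 0, 0, 0, 0.8], [0, 0, 0, 0, 0], [0, 0, 0, 0, 0], [0, 0, 0, 0, 0], [0, 0, 0, 0, 0], [-0.015, 0, 0, 0, 0], [-0.03, 0, 0, 0, 0]]}}

```text
time_s: 18.82
eef_pos: [529.2, 329.6, 69.2]
ee_rot: [0.564, 0.425, 0.565, -0.426]
force: [-0.9, 0.5, -1.8]
grip_width: 0.603
```

```bash
python3 - <<'E'
from h import *; from slots import *
go(slot(1),Y)
E
```

```text
turn 0.22 then y,z [0.0407 0.1801] x-part -0.0 z now 69.2 t 18.825
```

{"method": "arm_command", "body": {"plan": [[0, 0, 0, 0.11, 0], [0, 0, 0, 0.11, 0], [0, 0.008, 0.036, 0, 0], [0, 0.008, 0.036, 0, 0], [0, 0.008, 0.036, 0, 0], [0, 0.008, 0.036, 0, 0], [0, 0.0087, 0.036, 0, 0], [0, 0, 0, 0, 0], [0, 0, 0, 0, 0]]}}

```text
time_s: 19.95
eef_pos: [580.8, 152.9, 69.2]
ee_rot: [0.515, 0.485, 0.514, -0.485]
force: [-0.7, -0.1, -1.5]
grip_width: 0.602
```

```bash
python3 look.py w12;python3 - <<'E'
from h import *; from slots import *
go(slot(1),Y)
E
```

```text
turn -0.2959 then y,z [-0.1732  0.1581] x-part -0.0002 z now 69.2 t 19.95
turn 0.0008 then y,z [-0.0004  0.0011] x-part -0.0 z now 69.1 t 20.0
```

View pics/w12.png

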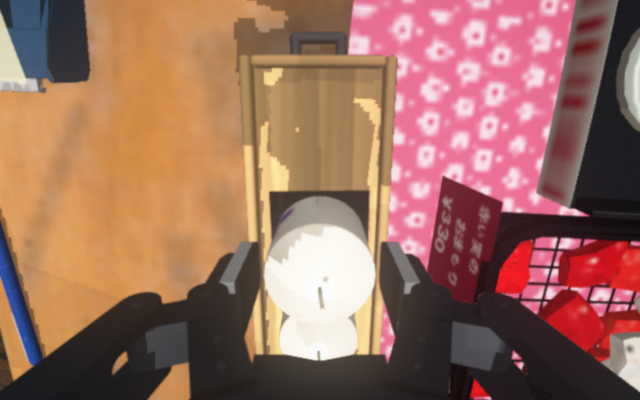

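{"method": "arm_command", "body": {"plan": [[0.015, 0, 0, 0, 0], [0.015, 0, 0, 0, 0], [0.0092, 0, 0, 0, 0], [0, 0, 0, 0, 0], [0, 0, 0, 0, 0.76], [0, 0, 0, 0, 0.76], [0, 0, 0, 0, 0.76], [-0.03, 0, 0, 0, 0.76], [-0.04, 0, 0, 0, 0.76], [-0.05, 0, 0, 0, 1], [-0.05, 0, 0, 0, 1]]}}

```text
time_s: 21.38
eef_pos: [580.6, 152.4, 201.0]
ee_rot: [0.515, 0.485, 0.514, -0.485]
force: [0.1, 0.4, -0.0]
grip_width: 1.0
```

```bash
python3 look.py w13;python3 - <<'E'
from h import *
go((505,-150),0.06)
c,s=cap("side"); save(c,"side2",(220,130,380,310),3.3)
c,s=cap("top"); save(c,"top2",(190,150,470,270),2.8)
E
```

```text
turn -0.2961 then y,z [-0.1728  0.1577] x-part -0.0 z now 201.0 t 21.375
turn -0.0008 then y,z [-0.0959  0.2975] x-part -0.0011 z now 208.4 t 21.425
```

View pics/w13.png

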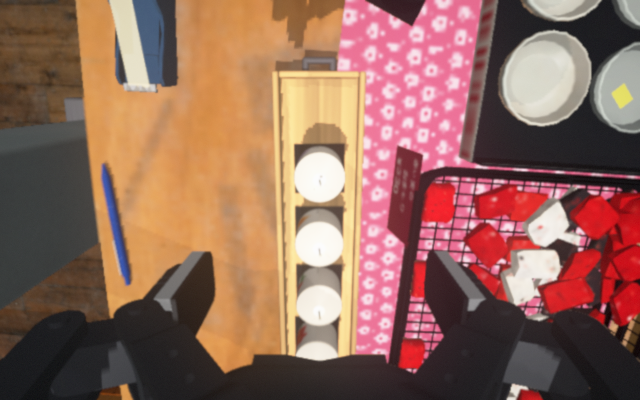

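View pics/side2.png

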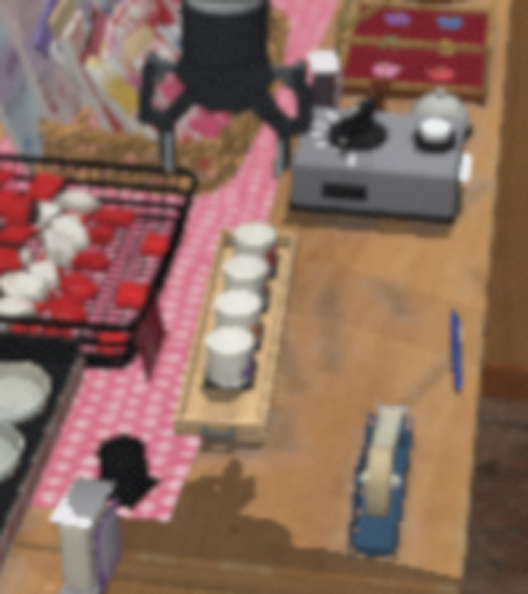

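{"method": "arm_command", "body": {"plan": [[0, -0.011, 0.04, 0, 1], [0, -0.011, 0.04, 0, 1], [0, -0.011, 0.04, 0, 1], [0, -0.011, 0.04, 0, 1], [0, -0.011, 0.04, 0, 1], [0, -0.011, 0.04, 0, 1], [0, -0.011, 0.04, 0, 1], [0, -0.011, 0.04, 0, 1], [0, -0.011, 0.04, 0, 1], [0, 0, 0, 0, 1]]}}

```text
time_s: 22.78
eef_pos: [502.2, -214.7, 197.9]
ee_rot: [0.513, 0.486, 0.514, -0.486]
force: [-0.4, 0.8, -0.4]
grip_width: 0.999
```

```bash
python3 look.py w14; python3 - <<'E'
from h import *
for q in ["dial_grip","print_key_top","printer"]: print(q,ctrl.place_of("wrist",q))
E
```

```text
turn -0.2995 then y,z [ 0.0283 -0.1593] x-part 0.0001 z now 197.9 t 22.775
dial_grip [{'uv': [323.1, 210.9], 'score': 0.79}]
print_key_top [{'uv': [212.8, 204.8], 'score': 0.97}]
printer [{'uv': [297.9, 178.8], 'score': 0.78}]
```

View pics/w14.png

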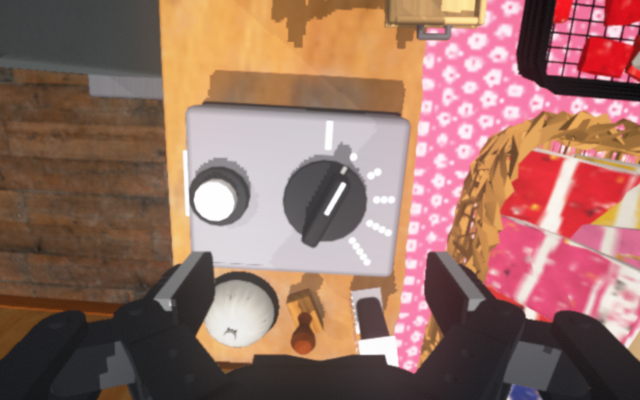

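```bash
python3 - <<'E'
from h import *
c,s=np.load("w14.npy",allow_pickle=True); save(c,"w14c",(170,90,430,290),3)
np.set_printoptions(precision=1,suppress=True)
print(s["eef_pos"],at_z(c,(323.1,210.9),86.5,s),at_z(c,(212.8,204.8),75,s))
E
```

```text
[ 502.2 -214.7  197.9] [ 506.8 -229.6   86.5] [ 420.7 -233.2   75. ]
```

View pics/w14c.png

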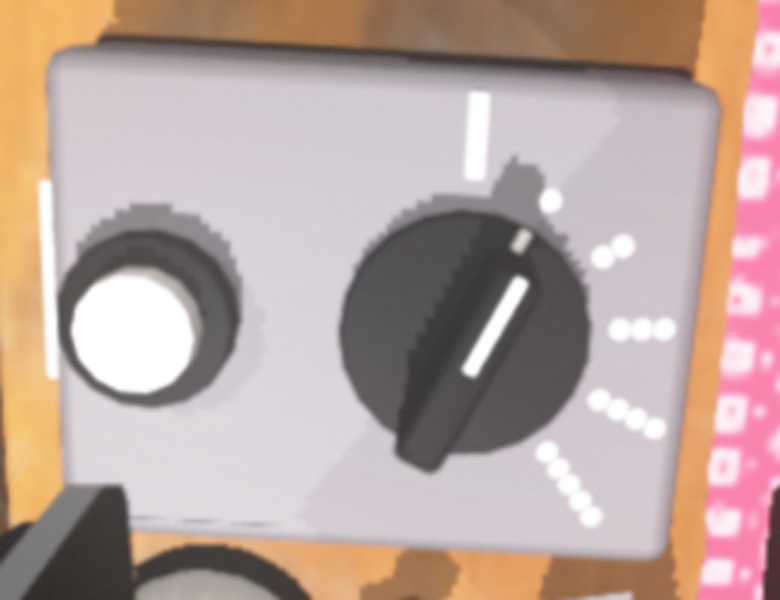

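```bash
python3 - <<'E'
from h import *
np.set_printoptions(precision=3,suppress=True)
c,s=np.load("w14.npy",allow_pickle=True)
W=lambda u,v,z: at_z(c,(170+u/3,90+v/3),z,s)[:2]
D=W(465,331,68.5); print("dial c",D)
K=W(135,330,75); print("key top",K, W(150,318,61))
def cw(p,q): d=q-p; return -np.arctan2(d[1],d[0])  # cw from +x
a=W(519,280,98.5); b=W(470,373,98.5); print("line",a,b)
print("pointer angle cw from +y:", np.pi/2+cw(b,a))
for n,z,*pp in [("rest",60,(476,178),(479,95)),("1",60,(551,201)),("2",60,(601,258),(624,246)),("3",60,(620,329),(668,329)),("4",60,(597,400),(655,429)),("5",60,(545,452),(592,517))]:
    P=np.mean([W(*p,z) for p in pp],0); print(n,(np.pi/2+cw(D,P))%6.283, np.linalg.norm(P-D))
print("printer top edges", [W(*p,60) for p in [(50,50),(720,90),(663,555),(66,520)]])
E
```

```text
dial c [ 508.325 -226.559]
key top [ 422.494 -229.164] [ 422.63  -229.883]
line [ 519.153 -204.646] [ 509.159 -228.072]
pointer angle cw from +y: 0.40323278316388667
rest 0.0074168713315814205 50.30576728777538
1 0.5428446206206026 40.37567450836261
2 1.0561402787046208 44.17721562168836
3 1.5548356915993584 49.182565310795916
4 2.0507587806707424 52.77469244927116
5 2.5309790285797824 56.86742572096658
printer top edges [array([ 397.675, -159.884]), array([ 570.509, -160.604]), array([ 570.42 , -293.939]), array([ 396.442, -292.664])]
```

```bash
python3 - <<'E'
from h import *
go((508,-228),-.40)
E
```

```text
turn 0.46 then y,z [0.0107 0.0131] x-part -0.0 z now 198.8 t 22.975
```

{"method": "arm_command", "body": {"plan": [[0.01, 0, 0, 0.154, 0.6], [0.01, 0, 0, 0.153, 0.6], [0.01, 0, 0, 0.153, 0.6], [0.01, 0.0107, 0.013, 0, 0.6], [0.01, 0, 0, 0, 0.6], [0, 0, 0, 0, 0.6]]}}

```text
time_s: 23.72
eef_pos: [507.7, -228.6, 148.3]
ee_rot: [-0.39, -0.589, -0.392, 0.589]
force: [-0.4, 0.0, 0.1]
grip_width: 0.599
```

```bash
python3 look.py w15; python3 - <<'E'
from h import *
c,s=np.load("w15.npy",allow_pickle=True); save(c,"w15c",(200,100,440,300),3)
E
```

```text
turn -0.7544 then y,z [ 0.028  -0.1743] x-part 0.0 z now 148.3 t 23.725
```

View pics/w15c.png

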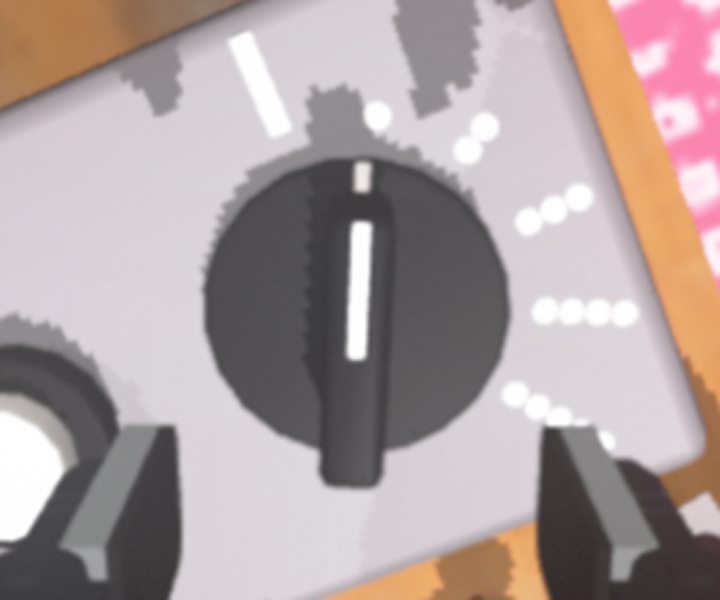

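```bash
python3 - <<'E'
from h import *
np.set_printoptions(precision=3,suppress=True)
c,s=np.load("w15.npy",allow_pickle=True); A=q2R(s["ee_rot"])
W=lambda u,v,z: at_z(c,(200+u/3,100+v/3),z,s)
L=lambda *a: A.T@(W(*a)-s["eef_pos"])
D=W(357.5,304.5,68.5); print("dial c",D,L(357.5,304.5,68.5))
print("line",L(362,222,98.5),L(356,360,98.5),"ptr",L(363,175,68.5))
def cw(p,q): d=q-p; return (np.pi/2-np.arctan2(d[1],d[0]))%6.2832
print("bar",cw(W(356,360,98.5),W(362,222,98.5)),"ptr",cw(D,W(363,175,68.5)))
for n,*pp in [("rest",(280,134),(239,38)),("1",(378,116)),("2",(467,151),(485,127)),("3",(528,221),(579,196)),("4",(545,311),(625,314)),("5",(515,394),(607,440))]:
    P=np.mean([W(*p,60) for p in pp],0); print(n,cw(D,P), np.linalg.norm(P-D))
E
```

```text
dial c [ 509.287 -227.012   68.5  ] [79.849  0.975 -2.077]
line [ 49.859   1.772 -26.916] [49.848  0.66  -0.058] ptr [ 79.86    2.13  -30.451]
bar 0.4407863594545096 ptr 0.4400572832748424
rest 6.256574188219325 51.23163313438821
1 0.5096495854270271 40.856945484932695
2 1.0338735119060698 44.01536754405488
3 1.545453348994045 48.07416999295832
4 2.056208728477167 52.35360108148159
5 2.5330024798442063 56.72782099144087
```

```bash
python3 - <<'E'
from h import *
from scipy.optimize import least_squares
np.set_printoptions(precision=3,suppress=True)
def run(f,off,marks,D0):
    c,s=np.load(f,allow_pickle=True)
    W=lambda u,v,z: at_z(c,(off[0]+u/3,off[1]+v/3),z,s)
    Ps=[np.mean([W(*p,60) for p in pp],0)[:2] for pp in marks]
    def res(x):
        return [((np.arctan2(P[0]-x[0],P[1]-x[1])-x[2]-.5*i+3)%6.2832-3)*48 for i,P in enumerate(Ps)]
    r=least_squares(res,[*D0,0]); print(r.x,np.array(r.fun))
run("w15.npy",(200,100),[((280,134),(239,38)),((378,116),),((467,151),(485,127)),((528,221),(579,196)),((545,311),(625,314)),((515,394),(607,440))],(509,-227))
run("w14.npy",(170,90),[((476,178),(479,95)),((551,201),),((601,258),(624,246)),((620,329),(668,329)),((597,400),(655,429)),((545,452),(592,517))],(508,-227))
E
```

```text
[ 508.394 -229.82    -0.007] [-0.051  0.158 -0.086 -0.228  0.334 -0.127]
[ 508.464 -229.11     0.006] [-0.08   0.142 -0.019 -0.153  0.097  0.013]
```

{"method": "arm_command", "body": {"plan": [[0.02, 0.001, 0.0005, 0.04, 0.6], [0.03, 0, 0, 0, 0.6], [0.026, 0, 0, 0, 0.6], [0, 0, 0, 0, 0], [0, 0, 0, 0, 0], [0, 0, 0, 0, 0], [0, 0, 0, 0, 0], [0, 0, 0, 0, 0], [0, 0, 0, 0, 0]], "squeeze": 40}}

```text
time_s: 24.9
eef_pos: [507.2, -229.0, 74.7]
ee_rot: [-0.378, -0.596, -0.38, 0.598]
force: [-13.9, 4.7, 9.2]
grip_width: 0.144
```

```bash
python3 - <<'E'
from h import *
s=ctrl.sense();print(s["wrist_torque"]); go((508.4,-229.4),-2.0,s)
E
```

```text
[ 0.76157128  2.04899031 -0.00229102]
turn 1.5599 then y,z [-0.0001 -0.0013] x-part 0.0 z now 74.7 t 24.9
```

{"method": "arm_command", "body": {"plan": [[0, -0.0013, 0, 0, 0], [0, 0, 0, 0.15, 0], [0, 0, 0, 0.175, 0], [0, 0, 0, 0.175, 0], [0, 0, 0, 0.175, 0], [0, 0, 0, 0.175, 0], [0, 0, 0, 0.175, 0], [0, 0, 0, 0.175, 0], [0, 0, 0, 0.175, 0], [0, 0, 0, 0.175, 0], [0, 0, 0, 0.01, 0], [0, 0, 0, 0, 0]]}}

```text
time_s: 26.4
eef_pos: [506.9, -228.8, 74.8]
ee_rot: [0.151, -0.69, 0.151, 0.691]
force: [-7.3, 4.1, 5.2]
grip_width: 0.143
```

```bash
python3 - <<'E'
from h import *
s=ctrl.sense();print(s["wrist_torque"]); go((508.4,-229.4),-2.0,s)
E
```

```text
[ 0.54601023  1.25940594 -0.05206883]
turn -0.0005 then y,z [-0.0001 -0.0016] x-part -0.0 z now 74.8 t 26.4
```

{"method": "arm_command", "body": {"plan": [[0, 0, 0, 0, 0.6], [0, 0, 0, 0, 0.6], [0, 0, 0, 0, 0.6], [-0.03, 0, 0, 0, 0.6], [-0.03, 0, 0, 0, 0.6], [-0.03, 0, 0, 0, 0.6], [0, 0, 0, 0, 0.6]]}}

```text
time_s: 27.28
eef_pos: [508.4, -229.8, 165.5]
ee_rot: [-0.15, 0.692, -0.152, -0.689]
force: [0.4, 1.1, 0.3]
grip_width: 0.599
```

```bash
python3 look.py w16; python3 - <<'E'
from h import *
c,s=np.load("w16.npy",allow_pickle=True); save(c,"w16c",(200,80,440,280),3)
E
```

```text
turn -2.3559 then y,z [ 0.0277 -0.1756] x-part 0.0008 z now 165.5 t 27.275
```

View pics/w16c.png

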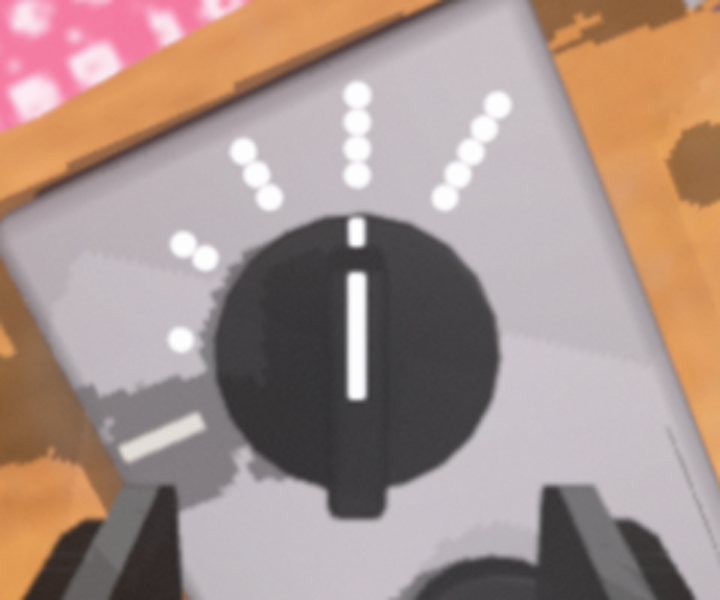

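```bash
python3 - <<'E'
from h import *
np.set_printoptions(precision=1,suppress=True)
c,s=np.load("w14.npy",allow_pickle=True)
from numpy.linalg import lstsq
p1,d1=ray(c,(212.8,204.8),s)
c2,s2=cap("side"); save(c2,"side3",(220,130,380,310),3.3)
print(ctrl.place_of("side","print_key_top"))
for uv in [r["uv"] for r in ctrl.place_of("side","print_key_top")]+[(351.9,168.9)]:
    p2,d2=ray(c2,uv); t=lstsq(np.c_[d1,-d2],p2-p1,rcond=None)[0]; print(p1+d1*t[0],p2+d2*t[1])
c3,s3=cap("top"); save(c3,"top3",(190,150,470,270),2.8)
# heights using dims: white top diameter 32 mm in w14 crop ~ 128px/3
for z in (66,72,78,84): print(z,np.linalg.norm(at_z(c,(170+71/3,90+330/3),z,s)-at_z(c,(170+197/3,90+330/3),z,s)),at_z(c,(170+135/3,90+330/3),z,s))
go((422.5,-229.3),-2.0)
E
```

```text
[{'uv': [351.7, 171.5], 'score': 0.49}]
[ 417.4 -236.8   64.1] [ 421.  -235.9   62.8]
[ 420.6 -233.2   74.9] [ 420.7 -233.2   74.8]
66 34.14324056189478 [ 419.9 -232.    66. ]
72 33.39603563627913 [ 421.6 -230.1   72. ]
78 32.64883071066342 [ 423.4 -228.2   78. ]
84 31.90162578504771 [ 425.1 -226.4   84. ]
turn -0.001 then y,z [0.  0.1] x-part 0.0001 z now 162.3 t 27.525
```

View pics/top3.png

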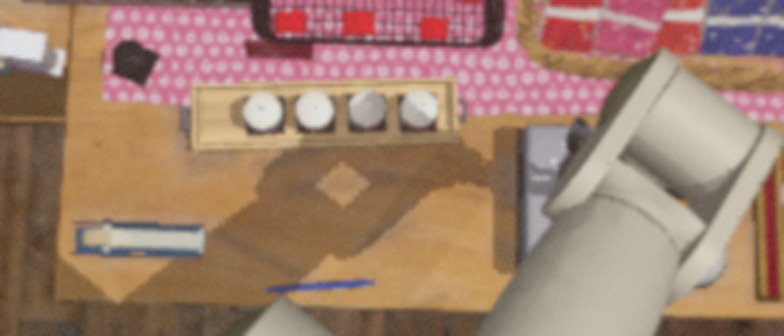

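View pics/side3.png

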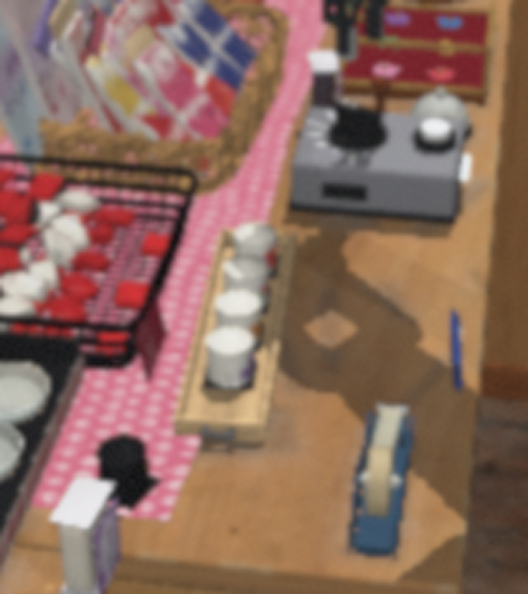

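{"method": "arm_command", "body": {"plan": [[0, 0.012, 0.026, 0, 0], [0, 0.012, 0.026, 0, 0], [0, 0.0113, 0.0264, 0, 0], [0.03, 0, 0, 0, 0], [0.03, 0, 0, 0, 0], [0, 0, 0, 0, 0], [0, 0, 0, 0, 0]]}}

```text
time_s: 28.4
eef_pos: [421.9, -228.9, 104.1]
ee_rot: [-0.151, 0.691, -0.151, -0.691]
force: [-0.1, 0.0, 0.2]
grip_width: -0.003
```

```bash
python3 look.py w17; python3 - <<'E'
from h import *
go((422.5,-229.3),-2.0)
E
```

```text
turn -2.3559 then y,z [ 0.1085 -0.1447] x-part 0.0001 z now 104.1 t 28.4
turn -0.0009 then y,z [ 0.0001 -0.0005] x-part 0.0 z now 104.3 t 28.45
```

View pics/w17.png

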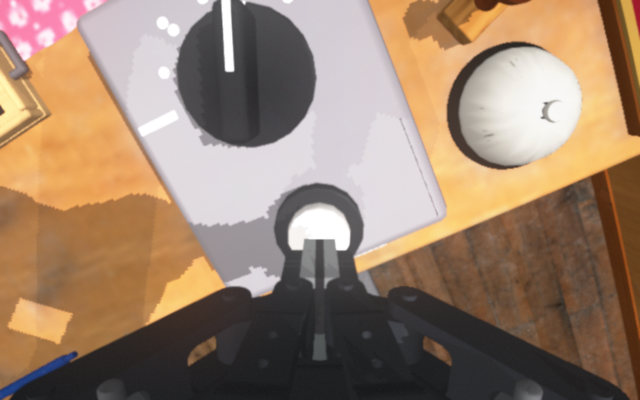

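{"method": "arm_command", "body": {"plan": [[0.02, 0, 0, 0, 0], [0.004, 0, 0, 0, 0], [0.002, 0, 0, 0, 0], [0, 0, 0, 0, 0]]}}

```text
time_s: 28.95
eef_pos: [421.6, -228.6, 77.9]
ee_rot: [-0.151, 0.691, -0.151, -0.691]
force: [-1.9, 1.4, 3.2]
grip_width: -0.003
```

{"method": "arm_command", "body": {"plan": [[0.003, 0, 0, 0, 0], [0.003, 0, 0, 0, 0], [0, 0, 0, 0, 0]]}}

```text
time_s: 29.32
eef_pos: [422.0, -228.9, 75.2]
ee_rot: [-0.15, 0.691, -0.151, -0.69]
force: [-15.5, 11.4, 49.9]
grip_width: -0.0
```

{"method": "arm_command", "body": {"plan": [[-0.0018, 0, 0, 0, 0], [0, 0, 0, 0, 0], [0, 0, 0, 0, 0], [0, 0, 0, 0, 0], [0, 0, 0, 0, 0], [0, 0, 0, 0, 0], [0, 0, 0, 0, 0], [0, 0, 0, 0, 0], [0, 0, 0, 0, 0], [0, 0, 0, 0, 0], [0, 0, 0, 0, 0]]}}

```text
time_s: 30.7
eef_pos: [421.9, -228.8, 75.6]
ee_rot: [-0.15, 0.691, -0.151, -0.69]
force: [-9.3, 6.2, 30.7]
grip_width: -0.001
```

{"method": "arm_command", "body": {"plan": [[0, 0, 0, 0, 0], [0, 0, 0, 0, 0], [0, 0, 0, 0, 0], [0, 0, 0, 0, 0], [-0.03, 0, 0, 0, 0], [-0.03, 0, 0, 0, 0], [-0.02, 0, 0, 0, 0], [0, 0, 0, 0, 0.6], [0, 0, 0, 0, 0.6]]}}

```text
time_s: 31.82
eef_pos: [421.3, -228.4, 152.2]
ee_rot: [0.151, -0.69, 0.151, 0.691]
force: [0.5, 0.7, 0.0]
grip_width: 0.421
```

```bash
python3 - <<'E'
from h import *
go((506.9,-228.8),-2.0)
E
```

```text
turn -0.001 then y,z [-0.0352 -0.078 ] x-part -0.0001 z now 152.2 t 31.825
```

{"method": "arm_command", "body": {"plan": [[0, -0.012, -0.026, 0, 0.6], [0, -0.012, -0.026, 0, 0.6], [0, -0.0112, -0.026, 0, 0.6], [0, 0, 0, 0, 0.6], [0.03, 0, 0, 0, 0.6], [0.03, 0, 0, 0, 0.6], [0.018, 0, 0, 0, 0.6], [0, 0, 0, 0, 0], [0, 0, 0, 0, 0], [0, 0, 0, 0, 0], [0, 0, 0, 0, 0], [0, 0, 0, 0, 0]]}}

```text
time_s: 33.33
eef_pos: [507.3, -229.0, 75.9]
ee_rot: [-0.151, 0.691, -0.151, -0.691]
force: [-1.7, 3.2, 6.7]
grip_width: 0.14
```

```bash
python3 - <<'E'
from h import *
go((506.9,-228.8),0)
E
```

```text
turn -2.0008 then y,z [-0.0004 -0.0002] x-part 0.0 z now 75.9 t 33.325
```

{"method": "arm_command", "body": {"plan": [[0, 0, 0, -0.17, 0], [0, 0, 0, -0.18, 0], [0, 0, 0, -0.18, 0], [0, 0, 0, -0.18, 0], [0, 0, 0, -0.18, 0], [0, 0, 0, -0.18, 0], [0, 0, 0, -0.18, 0], [0, 0, 0, -0.18, 0], [0, 0, 0, -0.18, 0], [0, 0, 0, -0.18, 0], [0, 0, 0, -0.18, 0], [0, 0, 0, -0.04, 0]]}}

```text
time_s: 34.83
eef_pos: [507.1, -228.4, 75.9]
ee_rot: [0.503, 0.497, 0.503, -0.497]
force: [-2.6, 6.6, 9.0]
grip_width: 0.144
```

{"method": "arm_command", "body": {"plan": [[0, 0, 0, 0, 0], [0, 0, 0, 0, 0]]}}

```text
time_s: 35.08
eef_pos: [507.0, -228.4, 75.8]
ee_rot: [0.502, 0.498, 0.502, -0.498]
force: [-3.0, 7.4, 8.2]
grip_width: 0.144
```

```bash
python3 - <<'E'
from h import *
s=ctrl.sense();print(s["wrist_torque"]);go((506.9,-228.8),0)
E
```

```text
[ 1.13924876  0.44614202 -0.3156211 ]
turn 0.0085 then y,z [-0.0001  0.0004] x-part -0.0 z now 75.8 t 35.075
```

Torque −0.32 N·m about z indicates the end stop (rest). Release, rise, look.

{"method": "arm_command", "body": {"plan": [[0, 0, 0, 0, 0.6], [0, 0, 0, 0, 0.6], [0, 0, 0, 0, 0.6], [-0.03, 0, 0, 0, 0.6], [-0.04, 0, 0, 0, 0.6], [-0.04, 0, 0, 0, 0.6], [-0.04, 0, 0, 0, 0.6], [0, 0, 0, 0, 0.6]]}}

```text
time_s: 36.08
eef_pos: [508.1, -229.9, 228.0]
ee_rot: [0.504, 0.498, 0.5, -0.497]
force: [0.6, 0.4, -0.7]
grip_width: 0.597
```

```bash
python3 look.py w18; python3 - <<'E'
from h import *
c,s=cap("top"); save(c,"top4",(190,150,470,270),2.8)
E
```

```text
turn -0.346 then y,z [ 0.0281 -0.1755] x-part -0.0005 z now 228.0 t 36.075
```

View pics/w18.png

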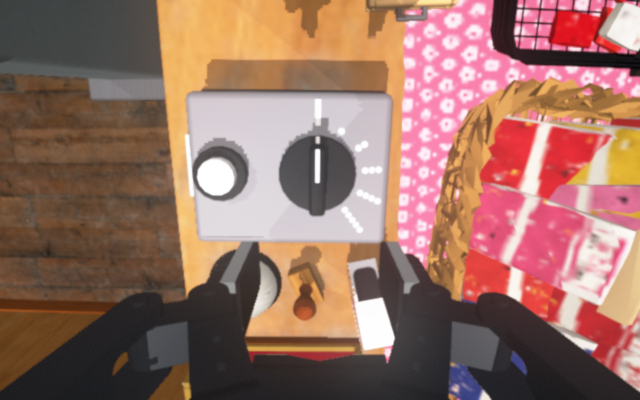

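View pics/top4.png

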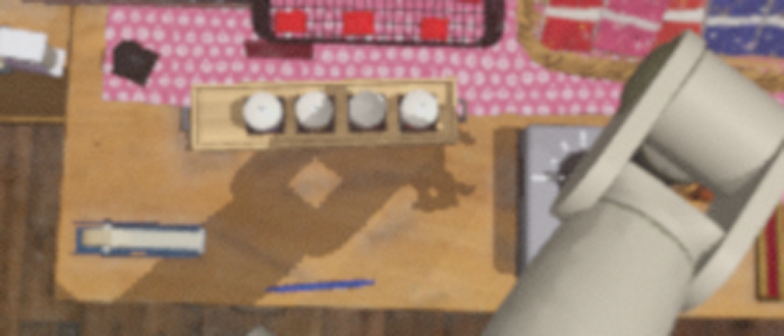

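```bash
python3 -c "
from rig import ctrl
print(ctrl.finish_job())"
```

```text
the job is handed in; nothing more can be done
None
```

The job is done and handed in at about 36 s. There were four boxed candles out on the front of the counter, and all four now stand upright in the tray. I left the soap boxes and the black look-alike where they were.

- **Dial and key:** I turned the dial to the four-dot mark; a wrist close-up showed the pointer in line with it. I then held the print key down for about 2 s and turned the dial back to the rest bar.
- **Last pictures:** They show four candles upright in the tray, the pointer on the rest bar, the key up, and the gripper clear of everything.
- **Key press force:** The fingertips briefly pressed the key harder than intended, peaking at about 50 N total at the wrist. I eased off to about 30 N for the rest of the hold. That is well under the 120 N wrist limit. It is above the 40 N limit, but that limit covers the arm and the gripper's body, and only the fingertips touched the key. I saw no harm from it.
- **Not read directly:** I had no reading of the key's travel. That it was fully down is judged from the force, which was far above the 5 N needed.

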